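# Pull the slotted core plug out of a plaster mould

### The job

Lower the bar-handled puller into the slotted plug of the plaster mould until its collar rests on the plug, lock it with a quarter turn, and draw the plug straight up out of the mould. Set it down gently, upright in the middle of the cork board, letting go only when it stands, with the puller left standing locked in it. Leave the round-knobbed tool in the stand.

Things in the scene. Friction and masses are not known exactly. Their poses are not given: they have to be found in the camera images.
- puller_grip (a point): Centre of the puller's wooden handle bar (grip here): 90 mm long (own x), 24 wide (y), 26 high; z up. Below it: 60 mm round collar, underside 47 mm down; at the foot a crossbar 60 x 16 mm, parallel to the handle, from 62 to 72 mm down, in a quarter turn under the plug's lips. 0.25 kg. Hangs upright by its collar in a slot of a plywood stand 190 x 100 x 40 mm; lifts straight out.
- plug_top (a point): Centre of the top of the square aluminium plug, 92 x 92 x 50 mm high, 0.5 kg, flush in a white mould block 140 mm square, 60 high; z up. Slot in top 82 (own x) x 36 mm (y) over a chamber 82 x 82, 36 deep; lips 8 thick. Collar down on the lips puts the handle centre 47 mm above here; turned either way, 7 mm play. The pocket stops it turning. The other block's plug has a round hole: leave it.
- board: Cork board fixed on the table, 160 x 160 mm, 8 mm thick; origin at the centre of its underside, x and y along its edges, z up. With the plug standing on it, the plug's top is 58 mm above the table.
- tamper_center (a point): Half-way up the other tool in the stand, 110 mm from the puller: 88 mm tall, same shaft and collar, but a round wooden knob of 42 mm diameter on top and no crossbar. Leave it in the stand.
There are look-alikes about, which are no part of the job. Leave any turquoise look-alike of the part that bears plug_top alone.

How it is judged:
On the way, in this order (a step that is already met when the one before it is completed fails the run):
1. the puller is in the plug and turned across the slot, the plug still seated in the mould (z of puller_grip in the frame of plug_top below 0.06 m and horizontal distance between puller_grip and plug_top below 0.025 m and angle between the x axis of puller_grip and the x axis of plug_top, either way round above 0.7 rad and distance of plug_top from where it was at the start of the episode below 0.01 m), for 0.1 s.
2. the plug is lifted straight up clear of the mould on the locked puller (z of puller_grip in the frame of plug_top below 0.06 m and horizontal distance between puller_grip and plug_top below 0.025 m and angle between the x axis of puller_grip and the x axis of plug_top, either way round above 0.7 rad and height (world z) of plug_top above 0.113 m and distance of plug_top from where it was at the start of the episode below 0.12 m and angle between plug_top's own z axis and vertical below 0.26 rad), for 0.05 s.
3. the plug stands on the middle of the cork board while the puller is still held (z of puller_grip in the frame of plug_top below 0.06 m and horizontal distance between puller_grip and plug_top below 0.025 m and angle between the x axis of puller_grip and the x axis of plug_top, either way round above 0.7 rad and horizontal distance between plug_top and board below 0.05 m and height (world z) of plug_top between 0.053 and 0.062 m and angle between plug_top's own z axis and vertical below 0.09 rad and contact force between the fingers and puller above 1 N), for 0.1 s.
At the end, for the whole second after the job is handed in: The plug stands flat (within 5 degrees) on the cork board, its centre within 50 mm of the board's centre, with the puller still upright in it (within 10 degrees), its crossbar under the lips, turned at least 40 degrees across the slot; all at rest (z of puller_grip in the frame of plug_top below 0.06 m and horizontal distance between puller_grip and plug_top below 0.025 m and angle between the x axis of puller_grip and the x axis of plug_top, either way round above 0.7 rad and horizontal distance between plug_top and board below 0.05 m and height (world z) of plug_top between 0.053 and 0.062 m and angle between plug_top's own z axis and vertical below 0.09 rad and angle between puller_grip's own z axis and vertical below 0.17 rad and linear speed of each of plug, puller below 0.02 m/s); the robot touches nothing.
It fails at once if the round-knobbed tool is taken from its place (moved more than 30 mm) (distance of tamper_center from where it was at the start of the episode above 0.03 m).
It fails at once if the plug is tipped over (more than 35 degrees) (angle between plug_top's own z axis and vertical above 0.61 rad).
It also fails if it takes over 56 s, if anything falls off the work surface, if the arm or the gripper's body presses on something with over 40 N, if the wrist force passes 120 N, or if a joint passes its speed limit or range.

### The arm

A 7-joint arm with a two-finger parallel gripper is mounted at the origin on the work surface. World frame = base frame: x ahead of the robot, y to its left, z up, the work surface at z = 0. Lengths are in m, angles in rad, forces in N, time in s.
With the tool pointing down it reaches from about 0.425 to 1.025 m from the base axis. Payload 3.6 kg.
Tool frame: the origin (TCP) lies at the very end of the fingers, on their centre line; the grasp point (between the pads) lies 19 mm behind it; z points along the fingers, y is the direction in which the jaws open and shut (so a half turn about z gives the same grasp; the last joint's range is limited). The gripper opens to 85 mm and grips with 20 to 120 N. Pads are 22 mm wide; open, the fingers measure 114 mm over their backs; the gripper's body (76 mm by 85 mm) begins 54 mm behind the grasp point. The pads swing forward as they close: fully open they stand 13 mm farther back than shut.
Start: joints at [1.063, 0.591, 0.048, 1.609, -0.033, 0.943, -0.034], TCP at [0.292, -0.664, 0.231] pointing down, gripper open.
Joint ranges: [-2.69, 2.69], [-0.47, 2.24], [-1.27, 1.36], [0.19, 2.51], [-1.53, 4.68], [0.08, 2.07], [-3.09, 3.09]. Speed limits (rad/s): [2.57, 2.57, 3.14, 3.14, 3.14, 3.14, 3.14].

### API

Orientations are given as a 3x3 rotation matrix whose columns are the frame's x, y, z axes.
In Python, from workcell import ctrl, cams, workorder gives the robot as it stands.
- The arm moves only by the tool play_rows, never from a script. Its argument "commands" is a list of rows, each a list of 3 entries, a list of its own where there are three numbers: the closure, from -1 (fully open) to 1 (shut), then the shift along the tool's x, y, z each as a share of 200 mm, from -1 to 1, then the turn about the tool's z as a share of 60 degrees, from -1 to 1. A call has 1 to 12 rows; each row is the pose to reach, as a shift and turn from the pose measured when the call began, along the tool's axes at that moment; what a row does not reach only later rows make up. A row lasts 1/8 s, in which the tool goes at most 62.5 mm and 10.7 degrees, less where a joint would pass 70% of its speed; a pose out of reach is approached as far as the arm can. A call with a number of a shift or a turn outside -1 to 1 is refused whole. A call with a gripper value outside its range is refused whole. The fingers move at their own pace and stop on an object; "squeeze" is the grip in N (left out, the last holds). Time passes only in rows, so rows that repeat a pose let the fingers close. It gives the time, the measured TCP pose, the force and the opening at its end, in the units of the state.
- ctrl.sense(): the state, without advancing time (a new reading comes with each control period).
- cams.read_camera(name): name is "scene" or "top"; returns a dict with "img" (400x640x3 uint8, red, green, blue), "mtx" (3x3 intrinsics, pixels), "k1" (the pictures are not rectified: a ray, as slopes to the right and down, at radius r is drawn at 1 + k1 r^2 times it, then the intrinsics apply), "world_from_camera" (4x4, takes a point from camera to world coordinates). Camera axes: x right, y down, z forward; pixel columns grow to the right and rows downward; lengths in m; the calibration is good to about 2 mm. A picture is of the moment at which its call begins. There is no depth.
- workorder.job_done(): hands the job in, once; it reports no verdict.
The state is a dict: "time_s": time; "qpos": joint angles; "dq": joint speeds; "joint_torque": joint torques, N m; "tool_pos": TCP position; "eef_rot": TCP orientation; "force": force on the tool from outside, world axes, zero at the start; "moment": the same for the moment, N m; "grip_width": opening from 0.0 (shut) to 1.0 (fully open).
Only numpy, scipy, OpenCV 4.12 (cv2) and the standard library are available. Lean on these libraries where they do the work, as an engineer would, in place of code of your own. Each camera call takes 0.05 s, during which the arm holds its last target. There are 200 camera calls.

## Working session

There is one attempt and no reset: what is moved stays moved. The work goes in short steps, Python scripts to look and compute and a tool call to move; the robot and the scene stay as the last step left them, time stands still between calls to the robot, and variables do not carry over. Pictures are saved under pics/ and viewed, about 8 in all and at most 12, crops included, and the job is handed in when it is done.

Besides the shell and the picture viewer there is one more tool, called after "Request:" as name(argument=value, ...), one argument or row to a line, values as JSON. play_rows: Moves the arm, as the interface text tells. Its arguments: {"type":"object","properties":{"commands":{"type":"array","items":{"type":"array"}},"squeeze":{"type":"number"}},"required":["commands"]}

```bash
mkdir -p pics; cat > h.py <<'E'
import numpy as np, cv2
from workcell import ctrl, cams, workorder
def ray(c,px):
    K=c["mtx"]; d=np.array([(px[0]-K[0,2])/K[0,0],(px[1]-K[1,2])/K[1,1]])
    u=d.copy()
    for _ in range(30): u=d/(1+c["k1"]*(u@u))
    T=c["world_from_camera"]; return T[:3,3],T[:3,:3]@np.array([u[0],u[1],1])
def onz(c,px,z):
    o,d=ray(c,px); return o+d*(z-o[2])/d[2]
def proj(c,p):
    K=c["mtx"];T=c["world_from_camera"];q=T[:3,:3].T@(np.array(p)-T[:3,3]);u=q[:2]/q[2]
    u=u*(1+c["k1"]*(u@u));return [K[0,0]*u[0]+K[0,2],K[1,1]*u[1]+K[1,2]]
def get(n):
    c=cams.read_camera(n); c={k:(np.array(v) if k!="k1" else v) for k,v in c.items()}; return c
E
python3 - <<'E'
from h import *
s=ctrl.sense();print(s)
for n in("scene","top"):
    c=get(n);cv2.imwrite(f"pics/{n}0.png",c["img"][:,:,::-1]);print(n,c["mtx"],c["k1"],c["world_from_camera"])
    np.savez(f"pics/{n}0.npz",**c)
E
```

```text
{'time_s': 0.0, 'qpos': array([ 1.06349318,  0.59210652,  0.04830726,  1.60983407, -0.03327062,
        0.94269337, -0.03372846]), 'dq': array([-0.0022245 ,  0.00018051,  0.00087659, -0.00022418,  0.00015029,
       -0.00075143,  0.00077097]), 'joint_torque': array([-6.72625697e-05, -5.48685336e+01,  1.54655848e+00, -1.98119795e+01,
        9.40573082e-03,  8.89740943e-03, -7.08615502e-06]), 'tool_pos': array([ 0.29118012, -0.66305186,  0.23014583]), 'eef_rot': array([[ 9.15572852e-01,  4.02150810e-01, -1.03825329e-03],
       [ 4.02152121e-01, -9.15570721e-01,  1.98157879e-03],
       [-1.53700800e-04, -2.23181551e-03, -9.99997498e-01]]), 'force': array([-0.15401375,  0.53672639,  0.15209075]), 'moment': array([-0.01122726,  0.01078204, -0.03301478]), 'grip_width': 0.9990256046314095}
scene [[478.76391859   0.         322.81223624]
 [  0.         478.76391859 204.56904987]
 [  0.           0.           1.        ]] -0.08737699052824266 [[-0.14094109  0.74419367 -0.65292525  1.27912528]
 [ 0.99001515  0.10752272 -0.09115298  0.07836074]
 [ 0.00236883 -0.65925309 -0.75191738  0.93012789]
 [ 0.          0.          0.          1.        ]]
top [[458.90008031   0.         320.06232886]
 [  0.         458.90008031 198.01629101]
 [  0.           0.           1.        ]] 0.018667785043419576 [[-0.02147344 -0.98629158  0.16360871  0.36594408]
 [-0.99971532  0.02288514  0.00674834 -0.00209174]
 [-0.01040004 -0.16341723 -0.98650223  1.2988446 ]
 [ 0.          0.          0.          1.        ]]
```

View pics/top0.png

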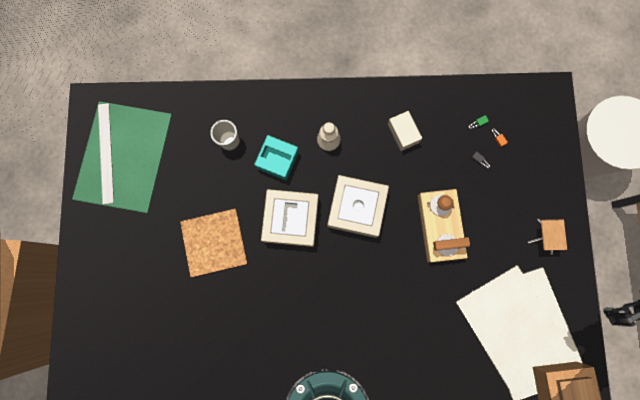

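View pics/scene0.png

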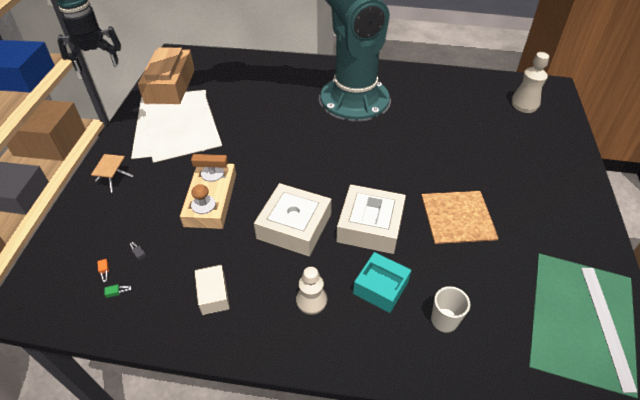

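Candidates:
- **Plug:** slotted plug in the white mould at top (290,218). Not it are the round-hole plug (359,203) and the turquoise look-alike (277,157).
- **Tool:** bar-handled puller at (452,244). Not it is the round-knob tamper at (444,203).
- **Board:** cork at (213,243).

I choose 290,218 and 452,244, and check them in one close crop.

```bash
python3 - <<'E'
from h import *
t=cv2.imread("pics/top0.png")
a=cv2.resize(t[180:260,250:330],None,fx=5,fy=5,interpolation=cv2.INTER_CUBIC)
b=cv2.resize(t[185:265,410:490],None,fx=5,fy=5,interpolation=cv2.INTER_CUBIC)
cv2.imwrite("pics/crop1.png",np.hstack([a,b]))
c=dict(np.load("pics/top0.npz"));c["k1"]=float(c["k1"]);im=t
hsv=cv2.cvtColor(im,cv2.COLOR_BGR2HSV)
def rect(mask,z,roi,name):
    m=np.zeros(mask.shape,np.uint8);x0,x1,y0,y1=roi;m[y0:y1,x0:x1]=mask[y0:y1,x0:x1]
    k=max(cv2.findContours(m,cv2.RETR_EXTERNAL,cv2.CHAIN_APPROX_NONE)[0],key=cv2.contourArea)
    w=np.array([onz(c,p[0],z)[:2] for p in k],np.float32)
    r=cv2.minAreaRect(w*1000);print(name,r,cv2.boundingRect(k))
rect(cv2.inRange(hsv,(5,80,60),(25,255,255)),0.008,(170,255,200,285),"board")
rect(cv2.inRange(hsv,(0,0,120),(179,255,255)),0.06,(250,325,180,260),"mould")
g=cv2.inRange(hsv,(0,0,190),(179,18,255));rect(g,0.06,(262,320,190,246),"plug?")
b=cv2.inRange(hsv,(2,110,30),(14,255,190));rect(b,0.1,(428,475,228,260),"bar")
print(hsv[218,270:320].tolist()); print(hsv[244,430:475].tolist())
E
```

```text
board ((461.63250732421875, 310.4126281738281), (164.55709838867188, 164.5322265625), 12.025618553161621) (180, 208, 68, 70)
mould ((521.4935913085938, 91.07010650634766), (143.01223754882812, 143.34555053710938), 83.39479064941406) (261, 189, 57, 57)
plug? ((521.6190185546875, 91.02464294433594), (93.74996185302734, 93.99253845214844), 83.63799285888672) (271, 199, 37, 37)
bar ((437.5075988769531, -332.12384033203125), (24.225618362426758, 93.5250015258789), 5.901444911956787) (434, 237, 36, 13)
[[22, 36, 245], [19, 56, 218], [13, 13, 182], [114, 5, 239], [120, 2, 248], [120, 2, 246], [120, 2, 246], [120, 2, 245], [120, 2, 246], [120, 2, 246], [120, 2, 246], [120, 3, 249], [120, 3, 237], [25, 8, 193], [24, 21, 181], [25, 24, 181], [26, 20, 182], [120, 1, 225], [120, 3, 249], [120, 2, 247], [110, 3, 246], [120, 2, 246], [120, 3, 246], [120, 2, 246], [110, 3, 246], [120, 2, 245], [120, 3, 246], [120, 2, 246], [110, 3, 246], [110, 3, 246], [120, 2, 246], [110, 3, 246], [110, 3, 246], [120, 3, 246], [120, 2, 247], [113, 4, 250], [110, 7, 224], [18, 45, 186], [22, 48, 235], [21, 40, 240]
[... 154 characters left out ...]
 80, 244], [24, 79, 246], [22, 90, 238], [16, 112, 144], [12, 153, 70], [13, 153, 118], [13, 147, 180], [13, 150, 196], [13, 148, 193], [13, 147, 191], [13, 148, 191], [13, 149, 190], [13, 149, 193], [13, 149, 190], [13, 150, 191], [13, 150, 191], [13, 147, 192], [13, 150, 192], [13, 147, 192], [13, 148, 190], [13, 149, 192], [13, 147, 194], [13, 147, 194], [13, 150, 194], [13, 149, 194], [13, 150, 194], [13, 149, 193], [13, 149, 192], [13, 149, 193], [13, 150, 192], [13, 149, 193], [13, 149, 193], [13, 149, 192], [13, 150, 192], [13, 149, 192], [13, 147, 192], [13, 150, 191], [13, 149, 192], [13, 151, 192], [13, 150, 167], [11, 87, 56], [100, 22, 35], [150, 6, 40], [15, 13, 40], [0, 6, 40]]
```

View pics/crop1.png

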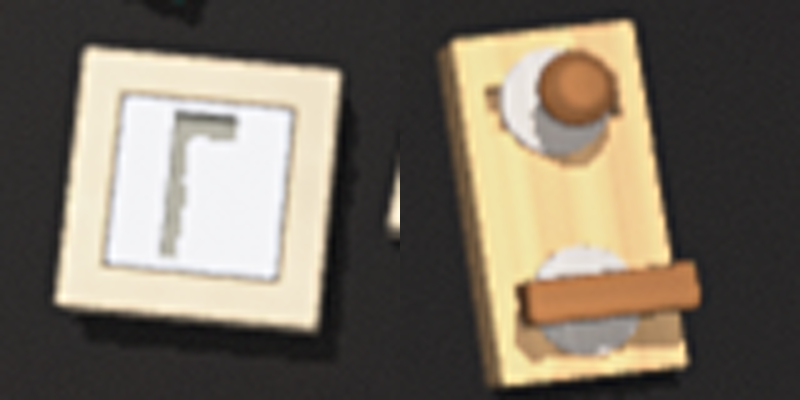

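The crop confirms both choices. The slot's long side runs vertically in the image, about -6.6° from world x (shadowed edges at crop x≈165-238). The bar-handled puller is the near tool, and the tamper is the far one. Next I check the bar's height against the scene view and compute the first move.

```bash
cat >> h.py <<'E'
def go(p,yaw=None):
    s=ctrl.sense();R=np.array(s["eef_rot"]);d=R.T@(np.array(p)-s["tool_pos"])/0.2
    y=np.degrees(np.arctan2(R[1,1],R[0,1]))
    print("t",s["time_s"],"pos",np.round(s["tool_pos"],4),"tilt",np.round(R[:,2],3),"yaw_y",round(y,2),"F",np.round(s["force"],1),"w",round(s["grip_width"],3))
    print("shift",np.round(d,4),"turn/60",None if yaw is None else round(-((yaw-y+180)%360-180)/60,4))
E
python3 - <<'E'
from h import *
c=dict(np.load("pics/scene0.npz"));im=cv2.imread("pics/scene0.png");hsv=cv2.cvtColor(im,cv2.COLOR_BGR2HSV)
b=cv2.inRange(hsv,(2,110,30),(14,255,230));m=np.zeros_like(b);m[150:172,185:235]=b[150:172,185:235]
k=max(cv2.findContours(m,cv2.RETR_EXTERNAL,cv2.CHAIN_APPROX_NONE)[0],key=cv2.contourArea)
print("seen",cv2.boundingRect(k),cv2.minAreaRect(k))
u=np.array([np.cos(np.radians(95.9)),np.sin(np.radians(95.9)),0]);v=np.array([u[1],-u[0],0]);o=np.array([.4375,-.332,.087])
P=[proj(c,o+a*.045*u+e*.012*v+f*.013*np.array([0,0,1])) for a in(-1,1) for e in(-1,1) for f in(-1,1)]
print("pred",cv2.boundingRect(np.array(P,np.float32)),cv2.minAreaRect(np.array(P,np.float32)))
print("plug px",proj(c,[.5215,.091,.06]),"board",proj(c,[.4616,.3104,.008]))
go([.437,-.332,.22],5.9)
E
```

```text
seen (191, 154, 37, 14) ((208.97506713867188, 160.2232666015625), (36.15092849731445, 12.578731536865234), 1.9749339818954468)
pred (190, 152, 39, 16) ((209.66697692871094, 159.8856201171875), (38.11906433105469, 13.859529495239258), 1.359725832939148)
plug px [np.float64(371.667226690181), np.float64(209.2254826373494)] board [np.float64(457.91835309226417), np.float64(214.21361146441947)]
t 0.1 pos [ 0.2912 -0.6631  0.2302] tilt [-0.001  0.002 -1.   ] yaw_y -66.29 F [ 0.3  0.7 -0.1] w 1.003
shift [ 1.3332 -1.2225  0.0536] turn/60 -1.2031
```

Request:
play_rows(
  commands=[
    [-1, [0.3, -0.28, 0], -0.16],
    [-1, [0.6, -0.56, 0], -0.32],
    [-1, [0.9, -0.84, 0.02], -0.48],
    [-1, [1, -1, 0.03], -0.64],
    [-1, [1, -1, 0.04], -0.8],
    [-1, [1, -1, 0.05], -0.96],
    [-1, [1, -1, 0.05], -1],
    [-1, [1, -1, 0.05], -1],
  ],
  squeeze=80,
)

```text
time_s: 1.1
tool_pos: [0.3934, -0.4002, 0.2205]
eef_rot: [[0.113, 0.994, -0.001], [0.994, -0.113, 0.002], [0.002, -0.001, -1.0]]
force: [0.2, -0.1, 0.8]
grip_width: 1.002
```

```bash
python3 -c "
from h import *
go([.437,-.332,.15],5.9)"
```

```text
t 1.1 pos [ 0.3934 -0.4002  0.2205] tilt [-0.001  0.002 -1.   ] yaw_y -6.47 F [ 0.2 -0.1  0.8] w 1.002
shift [0.3629 0.1786 0.3528] turn/60 -0.2061
```

Request:
play_rows(
  commands=[
    [-1, [0.2, 0.1, 0.05], -0.1],
    [-1, [0.363, 0.179, 0.15], -0.206],
    [-1, [0.363, 0.179, 0.35], -0.206],
    [-1, [0.363, 0.179, 0.4], -0.206],
    [-1, [0.363, 0.179, 0.4], -0.206],
    [-1, [0.363, 0.179, 0.4], -0.206],
  ],
)

```text
time_s: 1.85
tool_pos: [0.4375, -0.3333, 0.1417]
eef_rot: [[-0.101, 0.995, 0.0], [0.995, 0.101, 0.0], [0.0, 0.0, -1.0]]
force: [0.2, 0.0, -0.0]
grip_width: 1.003
```

```bash
python3 -c "
from h import *
go([.437,-.332,.069],5.9)
c=get('scene');a=cv2.resize(c['img'][90:250,130:330,::-1],None,fx=4,fy=3.75*4/3.75,interpolation=2)[:600];cv2.imwrite('pics/g1.png',a)"
```

```text
t 1.85 pos [ 0.4375 -0.3333  0.1417] tilt [ 0.  0. -1.] yaw_y 5.78 F [ 0.2  0.  -0. ] w 1.003
shift [ 0.0065 -0.0022  0.3633] turn/60 -0.002
```

View pics/g1.png

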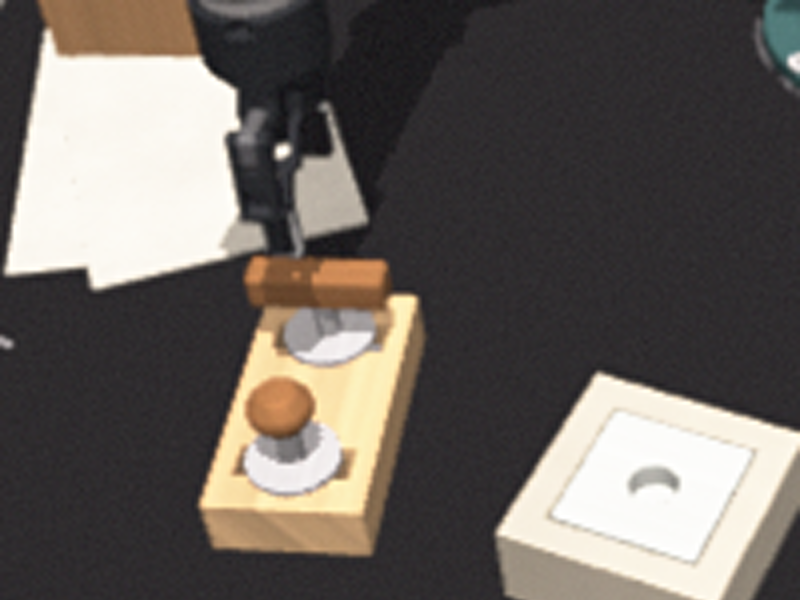

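The open gripper stands over the bar (crop fingertips near (290,250), bar centre (318,282)). I check that against the projection.

```bash
python3 -c "
from h import *
c=dict(np.load('pics/scene0.npz'))
f=lambda p:print(p,(np.array(proj(c,p))-[130,90])*4)
for x in(.395,.4375,.48): f([x,-.333,.142]);f([x,-.333,.155])
f([.437,-.332,.1])"
```

```text
[0.395, -0.333, 0.142] [323.06776309 170.60779851]
[0.395, -0.333, 0.155] [319.59794102 154.74277282]
[0.4375, -0.333, 0.142] [302.8102931  214.80629154]
[0.4375, -0.333, 0.155] [299.08018352 198.91025979]
[0.48, -0.333, 0.142] [281.63198004 261.17013903]
[0.48, -0.333, 0.155] [277.62021416 245.26427581]
[0.437, -0.332, 0.1] [316.24170347 264.0988013 ]
```

The near fingertip sits where predicted. Descend and grip.

Request:
play_rows(
  commands=[
    [-1, [0.006, -0.002, 0.12], 0],
    [-1, [0.006, -0.002, 0.24], 0],
    [-1, [0.006, -0.002, 0.34], 0],
    [-1, [0.006, -0.002, 0.355], 0],
    [-1, [0.006, -0.002, 0.355], 0],
    [1, [0.006, -0.002, 0.355], 0],
    [1, [0.006, -0.002, 0.355], 0],
    [1, [0.006, -0.002, 0.355], 0],
    [1, [0.006, -0.002, 0.355], 0],
    [1, [0.006, -0.002, 0.355], 0],
    [1, [0.006, -0.002, 0.355], 0],
    [1, [0.006, -0.002, 0.355], 0],
  ],
)

```text
time_s: 3.4
tool_pos: [0.4376, -0.3321, 0.0713]
eef_rot: [[-0.101, 0.995, 0.001], [0.995, 0.101, -0.0], [-0.0, 0.001, -1.0]]
force: [0.2, 0.2, 5.7]
grip_width: 0.267
```

Request:
play_rows(
  commands=[
    [1, [0, 0, -0.1], 0],
    [1, [0, 0, -0.25], 0],
    [1, [0, 0, -0.45], 0],
    [1, [0, 0, -0.65], 0],
    [1, [0, 0, -0.7], 0],
    [1, [0, 0, -0.7], 0],
  ],
)

```text
time_s: 4.15
tool_pos: [0.4369, -0.3319, 0.2108]
eef_rot: [[-0.101, 0.995, 0.001], [0.995, 0.101, -0.0], [-0.0, 0.001, -1.0]]
force: [-0.7, 0.2, -3.0]
grip_width: 0.26
```

```bash
python3 -c "
from h import *
go([.5215,.091,.2],83.4)"
```

```text
t 4.15 pos [ 0.4369 -0.3319  0.2108] tilt [ 0.001 -0.    -1.   ] yaw_y 5.79 F [-0.7  0.2 -3. ] w 0.26
shift [2.0612 0.6343 0.054 ] turn/60 -1.2935
```

Request:
play_rows(
  commands=[
    [1, [0.2, 0.06, 0], -0.12],
    [1, [0.4, 0.12, 0], -0.26],
    [1, [0.6, 0.18, 0], -0.4],
    [1, [0.8, 0.24, 0], -0.54],
    [1, [0.95, 0.3, 0], -0.65],
    [1, [0.95, 0.3, 0], -0.65],
  ],
)

```text
time_s: 4.9
tool_pos: [0.4768, -0.1334, 0.209]
eef_rot: [[-0.709, 0.705, -0.002], [0.705, 0.709, 0.003], [0.003, 0.001, -1.0]]
force: [-0.2, -1.1, -2.0]
grip_width: 0.264
```

```bash
python3 -c "
from h import *
go([.5215,.091,.2],83.4)"
```

```text
t 4.9 pos [ 0.4768 -0.1334  0.209 ] tilt [-0.002  0.003 -1.   ] yaw_y 45.14 F [-0.2 -1.1 -2. ] w 0.264
shift [0.6329 0.9527 0.0478] turn/60 -0.6377
```

Request:
play_rows(
  commands=[
    [1, [0.15, 0.22, 0], -0.14],
    [1, [0.3, 0.45, 0], -0.28],
    [1, [0.45, 0.68, 0], -0.42],
    [1, [0.58, 0.88, 0], -0.56],
    [1, [0.633, 0.953, 0], -0.638],
    [1, [0.633, 0.953, 0.15], -0.638],
    [1, [0.633, 0.953, 0.28], -0.638],
    [1, [0.633, 0.953, 0.28], -0.638],
    [1, [0.633, 0.953, 0.28], -0.638],
  ],
)

```text
time_s: 6.02
tool_pos: [0.5216, 0.0903, 0.1535]
eef_rot: [[-0.993, 0.116, -0.002], [0.116, 0.993, 0.002], [0.003, 0.002, -1.0]]
force: [0.6, -0.7, -2.6]
grip_width: 0.265
```

```bash
python3 -c "
from h import *
go([.5215,.091,.0915],83.4)
c=get('scene');f=lambda p:print(p,np.round((np.array(proj(c,p))-[300,80])*4))
f([.5215,.091,.06]);
s=ctrl.sense();p=s['tool_pos']+[0,0,.0157];f(p)
a=cv2.resize(c['img'][80:220,300:460,::-1],None,fx=4,fy=4,interpolation=2);cv2.imwrite('pics/g2.png',a)"
```

```text
t 6.025 pos [0.5216 0.0903 0.1535] tilt [-0.002  0.002 -1.   ] yaw_y 83.34 F [ 0.6 -0.7 -2.6] w 0.265
shift [0.     0.0028 0.3101] turn/60 -0.0011
[0.5215, 0.091, 0.06] [287. 517.]
[0.52203052 0.09066745 0.16977281] [302. 389.]
```

View pics/g2.png

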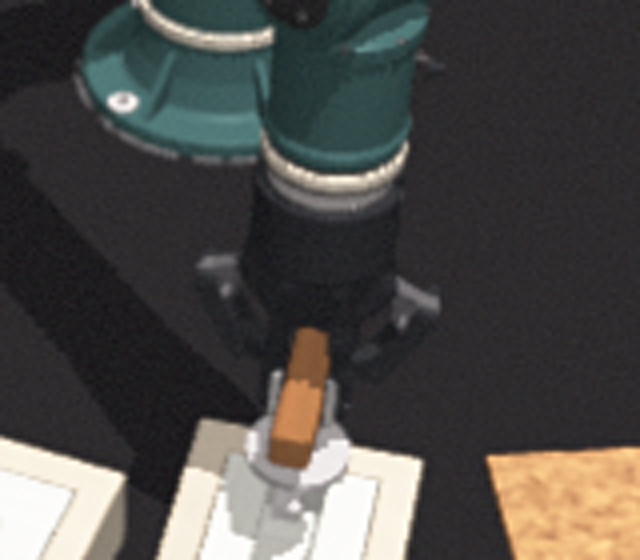

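The puller is held upright. The bar is along the slot and over the plug (handle at crop (300,395), predicted (302,389)). Lower it in two steps.

Request:
play_rows(
  commands=[
    [1, [0, 0.003, 0.08], 0],
    [1, [0, 0.003, 0.16], 0],
    [1, [0, 0.003, 0.22], 0],
    [1, [0, 0.003, 0.26], 0],
    [1, [0, 0.003, 0.26], 0],
  ],
)

```text
time_s: 6.7
tool_pos: [0.5216, 0.0914, 0.1013]
eef_rot: [[-0.993, 0.115, -0.003], [0.115, 0.993, 0.003], [0.003, 0.002, -1.0]]
force: [0.5, 0.0, -1.8]
grip_width: 0.265
```

Request:
play_rows(
  commands=[
    [1, [0, 0, 0.02], 0],
    [1, [0, 0, 0.035], 0],
    [1, [0, 0, 0.04], 0],
    [1, [0, 0, 0.04], 0],
  ],
)

```text
time_s: 7.2
tool_pos: [0.5216, 0.0914, 0.0933]
eef_rot: [[-0.993, 0.115, -0.002], [0.115, 0.993, 0.003], [0.003, 0.002, -1.0]]
force: [-1.3, 0.4, -2.3]
grip_width: 0.265
```

Foot is in the slot with no contact. Seat the collar gently.

Request:
play_rows(
  commands=[
    [1, [0, 0, 0.007], 0],
    [1, [0, 0, 0.012], 0],
    [1, [0, 0, 0.016], 0],
    [1, [0, 0, 0.016], 0],
  ],
)

```text
time_s: 7.7
tool_pos: [0.5217, 0.0916, 0.0913]
eef_rot: [[-0.993, 0.115, -0.002], [0.115, 0.993, 0.001], [0.002, 0.001, -1.0]]
force: [-2.6, -1.5, 7.5]
grip_width: 0.267
```

Collar contact came at TCP z 0.0913, with 0.0915 expected. Raise 2 mm and turn.

Request:
play_rows(
  commands=[
    [1, [0, 0, -0.01], 0],
    [1, [0, 0, -0.01], 0.12],
    [1, [0, 0, -0.01], 0.26],
    [1, [0, 0, -0.01], 0.4],
    [1, [0, 0, -0.01], 0.54],
    [1, [0, 0, -0.01], 0.68],
    [1, [0, 0, -0.01], 0.75],
    [1, [0, 0, -0.01], 0.75],
  ],
)

```text
time_s: 8.7
tool_pos: [0.5216, 0.0917, 0.0932]
eef_rot: [[-0.622, 0.783, -0.002], [0.783, 0.622, 0.001], [0.002, -0.001, -1.0]]
force: [0.9, -0.3, -1.9]
grip_width: 0.267
```

Request:
play_rows(
  commands=[
    [1, [0, 0, 0], 0.12],
    [1, [0, 0, 0], 0.26],
    [1, [0, 0, 0], 0.4],
    [1, [0, 0, 0], 0.54],
    [1, [0, 0, 0], 0.68],
    [1, [0, 0, 0], 0.75],
    [1, [0, 0, 0], 0.75],
    [1, [0, 0, 0], 0.75],
  ],
)

```text
time_s: 9.7
tool_pos: [0.5216, 0.0918, 0.0932]
eef_rot: [[0.112, 0.994, -0.002], [0.994, -0.112, 0.002], [0.001, -0.002, -1.0]]
force: [0.1, -0.2, -1.6]
grip_width: 0.272
```

```bash
python3 -c "
from h import *
go([.5215,.091,.17],-6.6);print(ctrl.sense()['moment'])"
```

```text
t 9.7 pos [0.5216 0.0918 0.0932] tilt [-0.002  0.002 -1.   ] yaw_y -6.44 F [ 0.1 -0.2 -1.6] w 0.272
shift [-0.0037 -0.0007 -0.3843] turn/60 0.0026
[0.03476592 0.02810268 0.01411809]
```

Request:
play_rows(
  commands=[
    [1, [0, 0, -0.02], 0],
    [1, [0, 0, -0.04], 0],
    [1, [0, 0, -0.07], 0],
    [1, [0, 0, -0.12], 0],
    [1, [0, 0, -0.2], 0],
    [1, [0, 0, -0.3], 0],
    [1, [0, 0, -0.4], 0],
    [1, [0, 0, -0.42], 0],
    [1, [0, 0, -0.42], 0],
  ],
  squeeze=110,
)

```text
time_s: 10.82
tool_pos: [0.5216, 0.0916, 0.1775]
eef_rot: [[0.112, 0.994, -0.001], [0.994, -0.112, 0.002], [0.001, -0.002, -1.0]]
force: [0.2, -0.2, -6.2]
grip_width: 0.262
```

```bash
python3 -c "
from h import *
go([.4616,.3104,.17],-6.6)
c=get('scene');cv2.imwrite('pics/g3.png',cv2.resize(c['img'][80:260,300:500,::-1],None,fx=3,fy=3,interpolation=2))"
```

```text
t 10.825 pos [0.5216 0.0916 0.1775] tilt [-0.001  0.002 -1.   ] yaw_y -6.45 F [ 0.2 -0.2 -6.2] w 0.262
shift [ 1.0532 -0.421   0.0396] turn/60 0.0025
```

View pics/g3.png

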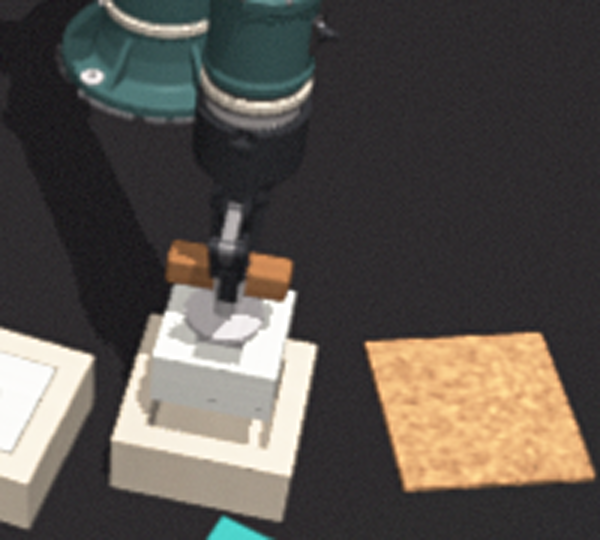

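The plug (crop (220,340)) hangs level on the puller, clear of the empty mould, and the measured load is about 6-7 N as expected. Carry it to the board.

Request:
play_rows(
  commands=[
    [1, [0.06, -0.03, 0], 0],
    [1, [0.15, -0.07, 0], 0],
    [1, [0.28, -0.12, 0], 0],
    [1, [0.42, -0.17, 0], 0],
    [1, [0.56, -0.23, 0], 0],
    [1, [0.7, -0.29, 0], 0],
    [1, [0.82, -0.34, 0], 0],
    [1, [0.92, -0.38, 0], 0],
    [1, [0.98, -0.41, 0], 0],
    [1, [1, -0.42, 0], 0],
    [1, [1, -0.42, 0], 0],
  ],
)

```text
time_s: 12.25
tool_pos: [0.46, 0.2992, 0.177]
eef_rot: [[0.112, 0.994, -0.003], [0.994, -0.112, 0.0], [-0.0, -0.003, -1.0]]
force: [0.5, 0.4, -6.6]
grip_width: 0.256
```

```bash
python3 -c "
from h import *
go([.4616,.3104,.0963],-6.6)"
```

```text
t 12.25 pos [0.46   0.2992 0.177 ] tilt [-0.003  0.    -1.   ] yaw_y -6.45 F [ 0.5  0.4 -6.6] w 0.256
shift [0.0567 0.003  0.4037] turn/60 0.0025
```

Request:
play_rows(
  commands=[
    [1, [0.03, 0.002, 0.05], 0],
    [1, [0.055, 0.003, 0.13], 0],
    [1, [0.055, 0.003, 0.21], 0],
    [1, [0.055, 0.003, 0.28], 0],
    [1, [0.055, 0.003, 0.33], 0],
    [1, [0.055, 0.003, 0.36], 0],
    [1, [0.055, 0.003, 0.37], 0],
    [1, [0.055, 0.003, 0.37], 0],
  ],
)

```text
time_s: 13.25
tool_pos: [0.4618, 0.3102, 0.1033]
eef_rot: [[0.112, 0.994, -0.003], [0.994, -0.112, 0.001], [0.0, -0.003, -1.0]]
force: [-0.7, -0.4, -6.4]
grip_width: 0.263
```

Request:
play_rows(
  commands=[
    [1, [0, 0, 0.01], 0],
    [1, [0, 0, 0.02], 0],
    [1, [0, 0, 0.03], 0],
    [1, [0, 0, 0.04], 0],
    [1, [0, 0, 0.05], 0],
    [1, [0, 0, 0.05], 0],
    [1, [0, 0, 0.05], 0],
  ],
)

```text
time_s: 14.12
tool_pos: [0.462, 0.3104, 0.0935]
eef_rot: [[0.112, 0.994, -0.002], [0.994, -0.112, 0.001], [0.001, -0.002, -1.0]]
force: [-0.3, -0.3, -2.3]
grip_width: 0.262
```

The plug's weight is off the arm, so it stands. Lower the collar onto the plug (about 4 mm) and look before letting go.

Request:
play_rows(
  commands=[
    [1, [0, 0, 0.01], 0],
    [1, [0, 0, 0.018], 0],
    [1, [0, 0, 0.022], 0],
    [1, [0, 0, 0.022], 0],
  ],
)

```text
time_s: 14.62
tool_pos: [0.4619, 0.3105, 0.0894]
eef_rot: [[0.112, 0.994, -0.002], [0.994, -0.112, 0.001], [0.001, -0.002, -1.0]]
force: [0.2, -0.2, 2.0]
grip_width: 0.262
```

```bash
python3 -c "
from h import *
go([.4616,.3104,.2],-6.6)
c=get('scene');cv2.imwrite('pics/g4.png',cv2.resize(c['img'][80:260,360:560,::-1],None,fx=3,fy=3,interpolation=2))"
```

```text
t 14.625 pos [0.4619 0.3105 0.0894] tilt [-0.002  0.001 -1.   ] yaw_y -6.45 F [ 0.2 -0.2  2. ] w 0.262
shift [-1.000e-04 -2.900e-03 -5.531e-01] turn/60 0.0026
```

View pics/g4.png

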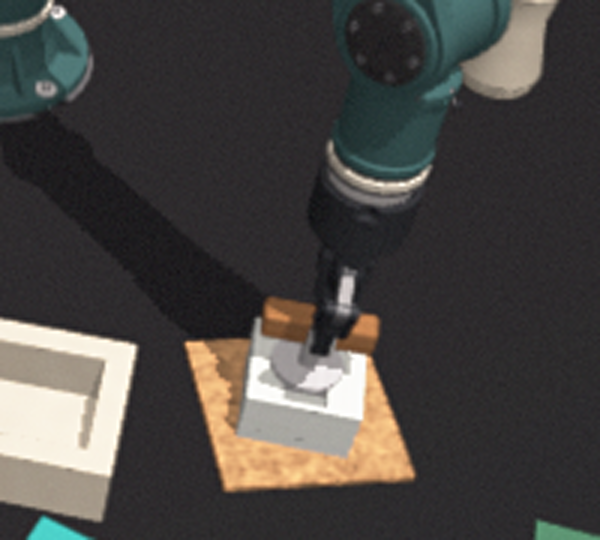

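The plug stands flat in the middle of the cork (crop (305,390)), with the collar down and the bar across the slot. Let go and rise.

Request:
play_rows(
  commands=[
    [-1, [0, 0, 0], 0],
    [-1, [0, 0, 0], 0],
    [-1, [0, 0, 0], 0],
    [-1, [0, 0, 0], 0],
    [-1, [0, 0, 0], 0],
    [-1, [0, 0, 0], 0],
  ],
)

```text
time_s: 15.42
tool_pos: [0.462, 0.3104, 0.0894]
eef_rot: [[0.112, 0.994, -0.002], [0.994, -0.112, 0.001], [0.001, -0.002, -1.0]]
force: [-0.7, -0.8, 0.1]
grip_width: 0.999
```

Request:
play_rows(
  commands=[
    [-1, [0, 0, -0.05], 0],
    [-1, [0, 0, -0.15], 0],
    [-1, [0, 0, -0.35], 0],
    [-1, [0, 0, -0.6], 0],
    [-1, [0, 0, -0.8], 0],
    [-1, [0, 0, -0.8], 0],
    [-1, [0, 0, -0.8], 0],
    [-1, [0, 0, -0.8], 0],
  ],
)

```text
time_s: 16.42
tool_pos: [0.4614, 0.3095, 0.248]
eef_rot: [[0.112, 0.994, -0.005], [0.994, -0.112, -0.001], [-0.001, -0.005, -1.0]]
force: [0.0, -0.3, 0.1]
grip_width: 1.001
```

```bash
python3 -c "
from h import *
go([.4616,.3104,.2],-6.6)
c=get('scene');f=lambda p:print(np.round((np.array(proj(c,p))-[360,80])*3))
f([.4616,.3104,.105]);f([.4616,.3104,.058])
cv2.imwrite('pics/g5.png',cv2.resize(c['img'][80:260,360:560,::-1],None,fx=3,fy=3,interpolation=2))"
```

```text
t 16.425 pos [0.4614 0.3095 0.248 ] tilt [-0.005 -0.001 -1.   ] yaw_y -6.45 F [ 0.  -0.3  0.1] w 1.001
shift [0.0047 0.0016 0.2401] turn/60 0.0026
[320. 324.]
[307. 363.]
```

View pics/g5.png

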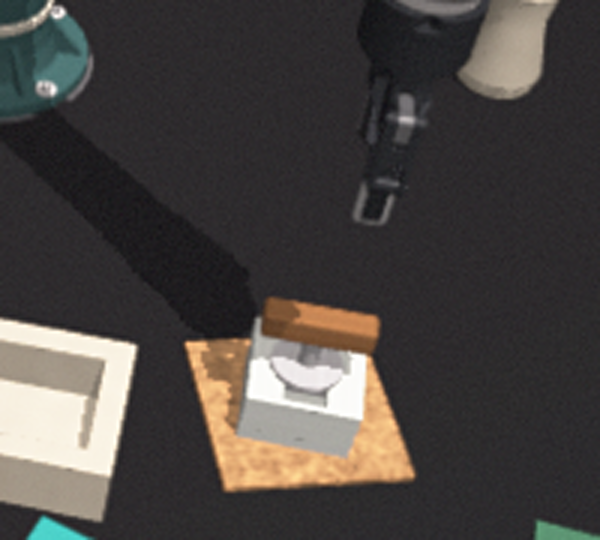

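The puller stands upright and locked in the plug, with its handle at crop (321,324) where (320,324) was predicted. The gripper is clear.

```bash
python3 -c "
from h import *
print(workorder.job_done())"
```

```text
the job is handed in; nothing more can be done
None
```

The plug is out of the mould and standing in the middle of the cork board, with the puller locked upright in it. I handed the job in after about 16.4 s of robot time; the interface gives no verdict.

- **Puller and lock:** I took the bar-handled puller from the stand and lowered it into the slotted plug. The collar touched at TCP z 0.0913 m, against 0.0915 expected. The quarter turn went freely through about 90°.
- **Lift and placing:** I drew the plug straight up with its top to about 0.139 m. On the board, the arm lost the plug's weight and the collar touched at 0.0894 m, against 0.0893 expected. I let go only after that.
- **Last picture:** the plug stands flat on the board and the puller's handle is within about 1 pixel of where it should be. The gripper is clear with no force on it.

No check failed or disagreed. I did not look again at the round-knobbed tool or the turquoise look-alike at the end, but the arm never went to either of them.

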